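Thread an idler shaft through a take-up bearing and two frame plates

ROBOT

A 7-joint arm with a two-finger parallel gripper is mounted at the origin on a cart in front of the work surface, level with it; the furniture and walls round the work are solid. World frame = base frame: x ahead of the robot, y to its left, z up, the work surface at z = 0. Lengths are in m, angles in rad, forces in N, time in s.
With the tool pointing down it reaches from about 0.35 to 0.9 m from the base axis. Payload 8.1 kg.
Tool frame: the origin (TCP) lies midway between the tips of the shut fingers; the grasp point (between the pads) lies 19 mm behind it; z points along the fingers, y is the line along which they close (so a half turn about z gives the same grasp; the last joint's range is limited). The gripper opens to 92 mm and grips with 3 to 60 N. Pads are 19 mm wide; open, the fingers measure 130 mm over their backs; the gripper's body (75 mm by 190 mm) begins 47 mm behind the grasp point.
Start: joints at [-1.45, 0.434, 0.025, 1.573, -0.012, 1.134, -0.075], TCP at [0.139, 0.609, 0.227] pointing down, gripper open.
Joint ranges: [-2.62, 2.62], [-0.44, 2.09], [-1.27, 1.32], [0.08, 2.57], [-1.32, 4.46], [0.12, 2], [-2.74, 2.74]. Speed limits (rad/s): [2.22, 2.22, 3.01, 3.01, 3.14, 3.14, 3.14].

INTERFACE

Orientations are given as a rotation vector (axis times angle).
In Python, from cell import readout, get_image, calibration, ticket gives the robot as it stands. The module is installed in compiled form; this text tells all that it offers.
- The arm moves only by the tool move_arm, never from a script. Its argument "series" is a list of rows, each a list of 6 numbers: the shift along the world's x, y, z as a fraction of full scale, then the turn, a rotation vector about the world's x, y, z as a fraction of full scale. A call has 1 to 5 rows; each row is the pose to reach, as a shift and turn from the pose commanded when the call began; what a row does not reach only later rows make up. Full scale, the value 1, is 0.75 m for a shift and 60 degrees for a turn. A row lasts 1/10 s, in which the tool goes at most 50 mm and 8.59 degrees, less where a joint would pass 70% of its speed; a pose out of reach is approached as far as the arm can. A call with a number of a shift or a turn outside -1 to 1 is refused whole. A call with a gripper value outside its range is refused whole. "claw" is the opening, from -1 (shut) to 1 (fully open), so that 0 is half open, set as the call begins (left out, the last holds). The fingers move at their own pace and stop on an object; "squeeze" is the grip in N (left out, the last holds). Time passes only in rows, so rows that repeat a pose let the fingers close. It gives the time, the measured TCP pose, the force, the opening and the grip force at its end, in the units of the state.
- readout.observe(): the state, without advancing time (a new reading comes with each control period).
- get_image(name): name is "scene" or "side" or "wrist"; returns (picture, depth): 400x640x3 uint8, red, green, blue; 400x640 float32, m along the optical axis (not along the pixel's ray), 0 where there is no reading.
- calibration(name): a dict with "fx", "fy", "cx", "cy" (pixels), "view" (4x4, takes a point from world to camera coordinates); the wrist camera has in their place "mount" (4x4, takes a point from camera to tool coordinates, whose origin is the TCP and whose axes are the flange's). Camera axes: x right, y down, z forward; pixel columns grow to the right and rows downward; lengths in m; the calibration is good to about 2 mm. A picture is of the moment at which its call begins: read the wrist's pose just before it. calibration takes no time and is no camera call.
- ticket.sign_off(): hands the job in; it is judged then, once.
The state is a dict: "clock": time; "joints": joint angles; "dq": joint speeds; "joint_efforts": joint torques, N m; "position": TCP position; "ee_rot": TCP orientation; "force": force on the tool from outside, world axes, zero at the start; "ft_torque": the same for the moment, N m; "width": opening from 0.0 (shut) to 1.0 (fully open); "gripper_force": force on a finger pad.
Only numpy, scipy, OpenCV 4.12 (cv2) and the standard library are available. Lean on these libraries where they do the work, as an engineer would, in place of code of your own. Each camera call takes 0.05 s, during which the arm holds its last target. There are 200 camera calls.

TASK

Fit the flanged steel shaft into the small belt take-up frame: starting at the sliding bearing block, thread it through the block and then both fixed plates until its flange sits fully home against the sliding block, and let go. The sliding block may stand off line to either side, so feel for its bore and bring it into line with the plates. Leave the tape roll, the battery and the small bottle where they are.

Things in the scene. Friction and masses are not known exactly. Their poses are not given: they have to be found in the camera images.
- shaft: Loose plain steel shaft, 0.15 to 0.3 kg. Origin on its axis at the shoulder (inner face of the flange). The 16 mm round shaft runs 140 mm along its own -y, the last 5 mm tapering to 12 mm at the nose; the flange, 36 mm across, 6 mm thick, lies on the +y side. It may be rolled about y. Starts level in the rest; centre of mass about 83 mm from the nose.
- nose (a point): Centre of the shaft's nose face, 140 mm from the shoulder.
- rest: Fixed rest, base 80 x 170 x 8 mm, two black V saddles; origin at the centre of its underside (bench top). The shaft lies along its y, axis at z = 36 mm, shoulder at y = 70, nose at y = -70 mm (toward the frame). The saddles, 40 mm high, cover y = -65 to -39 and y = 40 to 66 mm; between them the shaft can be gripped from above (28 mm free below its axis).
- take_up_frame: Fixed frame, base 130 (x) x 150 (y) x 10 mm, origin at the centre of its underside (bench top); the shaft goes in along its -y. The sliding bearing block (80 mm wide, 97 high) stands at y = 36 to 60 mm, on the robot's left; fixed plates (60 mm wide, 97 high) at y = 8 to 22 and y = -54 to -40 mm. All have 19 mm bores with 1 mm chamfers at z = 75 mm; the plates' are at x = 0.
- bore_entry (a point): Point of the frame at x = 0, y = 60, z = 75 mm: on the plates' bore axis, in the plane of the sliding block's outer face; the shoulder belongs here at the end. It does not move with the block: that slides only along the frame's x, starts anywhere within 18 mm of x = 0 (not reported), is stiff (about 2.5 N moves it) and stays where left.
- bore_exit (a point): Centre of the last fixed plate's bore at its far face (y = -54 mm, z = 75 mm in the frame).
- tape: Loose roll of tape, 64 mm across, 19 mm high, lying flat; origin at the centre of its underside. Bystander.
- battery: Loose flat battery, 36 x 56 x 11 mm; origin at the centre of its underside. Bystander.
- flux: Loose small capped bottle, 30 mm across, 58 mm high, upright; origin at the centre of its underside. Bystander.
Mind the look-alikes: they are no part of the job. Of the things that look like the take_up_frame, the larger one is meant.

How it is judged:
On the way, in this order (a step that is already met when the one before it is completed fails the run):
1. the nose is in the sliding block's bore (y of nose in the frame of take_up_frame between 0 and 0.05 m and z of nose in the frame of take_up_frame between 0.067 and 0.083 m and x of nose in the frame of take_up_frame between -0.024 and 0.024 m), for 0.05 s.
2. the nose has passed both fixed plates (y of nose in the frame of take_up_frame below -0.056 m and distance between nose and bore_exit below 0.028 m and angle between the y axis of shaft and the y axis of take_up_frame, either way round below 0.09 rad).
At the end, for the whole second after the job is handed in: The shaft lies through all three bores, its axis within 0.06 rad of the frame's y axis, its shoulder within 5 mm of the bore entry point and no more than 3 mm short of the sliding block's face, at rest and released (distance between shaft and bore_entry below 0.005 m and y of shaft in the frame of take_up_frame below 0.063 m and angle between the y axis of shaft and the y axis of take_up_frame, either way round below 0.06 rad and linear speed of shaft below 0.02 m/s); the robot touches nothing.
It fails at once if a bystander (tape roll, battery or small bottle) is moved more than 30 mm (distance of any of tape, battery, flux from where it was at the start of the episode above 0.03 m).
It also fails if it takes over 72 s, if anything falls off the work surface, if the arm or the gripper's body presses on something with over 40 N, if the wrist force passes 120 N, or if a joint passes its speed limit or range.

## Working session

There is one attempt and no reset: what is moved stays moved. The work goes in short steps, Python scripts to look and compute and a tool call to move; the robot and the scene stay as the last step left them, time stands still between calls to the robot, and variables do not carry over. Pictures are saved under pics/ and viewed, at most 10 in all, crops included, and the job is handed in when it is done.

Besides the shell and the picture viewer there is one more tool, called after "Emit:" by a JSON object that holds its "api" and its "payload". move_arm: Moves the arm, as the interface text tells. Shift numbers are shares of 0.75 m and turn numbers shares of 60 degrees, none past 1 either way. Its arguments: {"type":"object","properties":{"series":{"type":"array"},"claw":{"type":"number"},"squeeze":{"type":"number"}},"required":["series"]}

```bash
mkdir -p pics
cat > h.py <<'E'
import numpy as np, cv2
from cell import readout, get_image, calibration, ticket
from scipy.spatial.transform import Rotation as R
def cam(name):
    s=readout.observe(); im,d=get_image(name); c=calibration(name)
    if 'mount' in c:
        T=np.eye(4);T[:3,:3]=R.from_rotvec(s['ee_rot']).as_matrix();T[:3,3]=s['position']
        M=T@np.array(c['mount'])
    else: M=np.linalg.inv(np.array(c['view']))
    return im,d,c,M
def pts(d,c,M):
    v,u=np.mgrid[:d.shape[0],:d.shape[1]]
    P=np.stack([(u-c['cx'])/c['fx']*d,(v-c['cy'])/c['fy']*d,d],-1)
    return P@M[:3,:3].T+M[:3,3]
def save(n,im): cv2.imwrite('pics/'+n+'.png',im[...,::-1])
E
python3 - <<'E'
from h import *
print(readout.observe())
for n in ['scene','side']:
    im,d,c,M=cam(n); save(n+'0',im); np.savez(n+'0.npz',im=im,d=d,M=M,P=pts(d,c,M)); print(n,M.round(3),c['fx'])
E
```

```text
{'clock': 0.0, 'joints': array([-1.4496149 ,  0.4351945 ,  0.02494947,  1.57410138, -0.01159879,
        1.13403016, -0.07509434]), 'dq': array([-0.0010348 ,  0.00067089,  0.00012321, -0.00135071, -0.00073912,
       -0.00133435,  0.00206157]), 'joint_efforts': array([-1.96187120e-04, -6.67849445e+01,  9.84974876e-01, -3.14467335e+01,
       -6.05249894e-02,  4.24798939e-02,  1.34370885e-04]), 'position': array([0.13862618, 0.60889232, 0.22596076]), 'ee_rot': array([-3.50843238e-01, -3.12189627e+00,  2.49432674e-03]), 'force': array([-0.87257454,  0.52998489, -0.3464719 ]), 'ft_torque': array([ 0.01292111, -0.01855095,  0.00213616]), 'gripper_force': 0.0, 'width': 0.997437537027654}
scene [[ 0.568 -0.414  0.711 -0.447]
 [-0.823 -0.302  0.481 -0.723]
 [ 0.016 -0.859 -0.512  0.788]
 [ 0.     0.     0.     1.   ]] 467.4002885277334
side [[-0.916 -0.159  0.368  0.089]
 [-0.401  0.363 -0.841  1.055]
 [ 0.    -0.918 -0.397  0.582]
 [ 0.     0.     0.     1.   ]] 475.74996455137716
```

View pics/scene0.png

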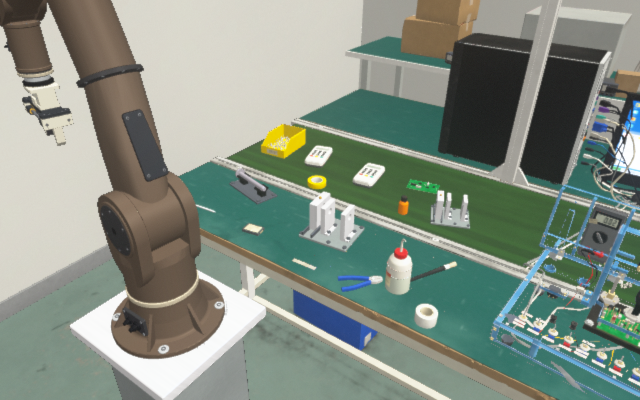

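View pics/side0.png

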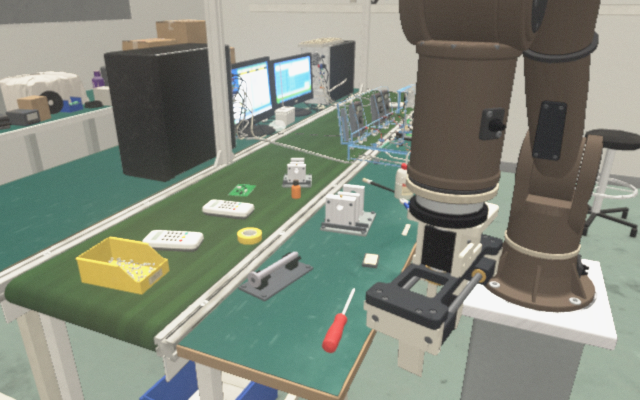

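The scene view shows the rest with the shaft near (253,185), the larger frame near (332,225), the yellow tape at (317,182), the battery at (253,229) and the orange bottle at (403,205). In the side view the rest is near (277,272) and the frame near (347,210).

Run:
```python
from h import *
for n,boxes in [('scene',{'rest':(225,165,290,205),'frame':(290,185,375,250),'tape':(305,173,330,190),'batt':(240,222,266,238),'flux':(395,193,412,217)}),('side',{'rest':(235,245,315,300),'frame':(315,180,380,235),'tape':(235,226,264,246),'batt':(360,252,381,268),'flux':(290,183,302,200)})]:
    z=np.load(n+'0.npz');P=z['P'];im=z['im'];d=z['d']
    for k,(a,b,c,e) in boxes.items():
        p=P[b:e,a:c].reshape(-1,3);ok=(d[b:e,a:c].ravel()>0);col=im[b:e,a:c].reshape(-1,3).astype(int)
        h=np.histogram(p[ok][:,2],np.arange(-.02,.14,.01))[0]
        print(n,k,h)
        sat=col.max(1)-col.min(1)
        if k in('tape','batt','flux'):
            q=ok&(p[:,2]>.008)
            print('   ',p[q].mean(0).round(3),p[q].min(0).round(3),p[q].max(0).round(3))
        if k=='frame':
            top=ok&(p[:,2]>.092)&(p[:,2]<.103)
            base=ok&(p[:,2]>.006)&(p[:,2]<.015)&(sat<25)
            for nm,q in(('top',top),('base',base)):
                r=cv2.minAreaRect((p[q][:,:2]*1000).astype(np.float32)); print('   ',nm,q.sum(),r)
        if k=='rest':
            base=ok&(p[:,2]>.004)&(p[:,2]<.013)&(sat<25)
            r=cv2.minAreaRect((p[base][:,:2]*1000).astype(np.float32)); print('   base',base.sum(),r)
            sh=ok&(p[:,2]>.03)&(p[:,2]<.06)&(col.min(1)>90)
            x=p[sh]; m=x.mean(0);u,s,v=np.linalg.svd(x-m); t=(x-m)@v[0]; print('   shaft',sh.sum(),m.round(4),v[0].round(3),(m+v[0]*t.min()).round(3),(m+v[0]*t.max()).round(3))
s=cv2.imread('pics/side0.png')[170:310,220:400];t=cv2.imread('pics/scene0.png')[160:260,220:380]
cv2.imwrite('pics/crop.png',np.vstack([cv2.resize(s,(385,300),interpolation=2),cv2.resize(t,(385,240),interpolation=2)]))
```

```text
scene rest [   0  241 1947  126   29  122  120    8    0    0    0    0    0    0
    0]
   base 697 ((589.0010375976562, 282.52850341796875), (302.33294677734375, 164.7986602783203), 76.61735534667969)
   shaft 202 [0.5359 0.2439 0.0409] [-0.248 -0.968 -0.026] [0.552 0.308 0.043] [0.515 0.164 0.039]
scene frame [   0  538 3165  578  166  109  109  117  122  119  132  329    9    0
    0]
    top 305 ((498.31671142578125, -115.47085571289062), (88.0009536743164, 116.62931060791016), 5.939314365386963)
    base 811 ((567.0638427734375, -73.30526733398438), (362.8475646972656, 273.8230285644531), 36.06876754760742)
scene tape [  0  66 200 107  51   0   0   0   0   0   0   0   0   0   0]
    [0.69  0.08  0.017] [0.659 0.05  0.008] [0.726 0.116 0.023]
scene batt [  0   7 308 101   0   0   0   0   0   0   0   0   0   0   0]
    [0.36  0.071 0.011] [0.339 0.043 0.008] [0.385 0.103 0.015]
scene flux [  0  96 169  26  26  39  21  24   3   0   0   0   0   0   0]
    [ 0.701 -0.239  0.034] [ 0.69  -0.252  0.009] [ 0.721 -0.221  0.061]
side rest [   0  138 3293  344   68  235  286   24    0    
[... 252 characters left out ...]
  0   59 1664  464  195  116  125  122  147  119  162  356   24    0
    0]
    top 339 ((493.1953430175781, -115.55138397216797), (79.4138412475586, 124.82006072998047), 0.5340650081634521)
    base 605 ((540.7041015625, -239.82493591308594), (196.02218627929688, 429.962890625), 13.4805326461792)
side tape [  0  10 295 136 139   0   0   0   0   0   0   0   0   0   0]
    [0.691 0.087 0.018] [0.66  0.051 0.008] [0.728 0.116 0.025]
side batt [  0   0 165 170   0   0   0   0   0   0   0   0   0   0   0]
    [0.36  0.075 0.012] [0.338 0.042 0.008] [0.381 0.104 0.015]
side flux [ 0  2 72 43 25 28 26  7  0  0  0  0  0  0  0]
    [ 0.709 -0.241  0.028] [ 0.691 -0.329  0.008] [ 0.768 -0.217  0.054]
```

View pics/crop.png

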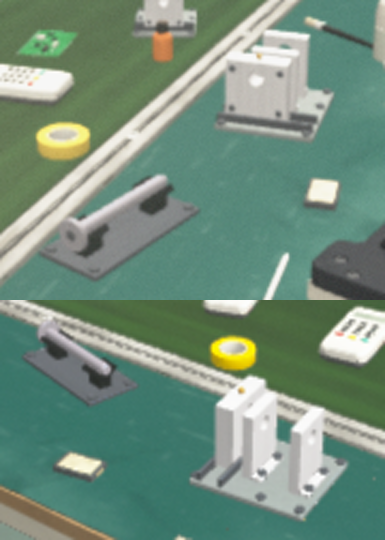

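The crop confirms the shaft's flange end lies away from the frame and its nose toward it. The sliding block is the wide plate on the rest's side. Next I fit the rest and frame directions.

Run:
```python
from h import *
A=[]
for n,(a,b,c,e) in [('scene',(290,185,375,250)),('side',(315,180,380,235))]:
    z=np.load(n+'0.npz');p=z['P'][b:e,a:c].reshape(-1,3); A.append(p[(p[:,2]>.093)&(p[:,2]<.101)])
print(np.array(calibration('wrist')['mount']).round(3))
for p in A:
  # yaw that concentrates tops in the frame's y
  best=None
  for yaw in np.radians(np.arange(-40,40.1,.5)):
    yv=np.array([-np.sin(yaw),np.cos(yaw)]); t=p[:,:2]@yv; h=np.histogram(t,np.arange(t.min(),t.max()+.003,.003))[0]
    s=(h.astype(float)**2).sum()
    if best is None or s>best[0]: best=(s,yaw,t)
  s,yaw,t=best; x=p[:,:2]@np.array([np.cos(yaw),np.sin(yaw)])
  print(np.degrees(yaw)); o=np.argsort(t); g=np.split(o,np.where(np.diff(t[o])>.008)[0]+1)
  for q in g:
    if len(q)>8: print(len(q),'y',t[q].min().round(4),t[q].max().round(4),'x',x[q].min().round(4),x[q].max().round(4))
```

```text
[[ 0.    -0.963 -0.27   0.072]
 [ 1.     0.001 -0.    -0.   ]
 [ 0.    -0.27   0.963 -0.158]
 [ 0.     0.     0.     1.   ]]
6.5
81 y -0.2292 -0.2119 x 0.4375 0.5031
72 y -0.1669 -0.1488 x 0.4382 0.4987
139 y -0.1396 -0.1131 x 0.4398 0.5264
5.0
77 y -0.2195 -0.1992 x 0.4434 0.5031
77 y -0.1596 -0.1364 x 0.4425 0.5019
159 y -0.1281 -0.0984 x 0.4451 0.5246
```

Emit:
{"api": "move_arm", "payload": {"series": [[0.053,-0.04,0,0,0,-0.14],[0.106,-0.08,0,0,0,-0.28],[0.16,-0.12,0,0,0,-0.42],[0.21,-0.16,0,0,0,-0.56],[0.26,-0.2,0,0,0,-0.7]]}}

```text
clock: 0.6
position: [0.335, 0.4577, 0.2266]
ee_rot: [-1.455, -2.784, 0.0]
force: [0.3, 1.0, -0.9]
width: 0.999
gripper_force: 0.0
```

Emit:
{"api": "move_arm", "payload": {"series": [[0.053,-0.06,0,0,0,-0.14],[0.106,-0.12,0,0,0,-0.28],[0.16,-0.18,0,0,0,-0.42],[0.21,-0.24,0,0,0,-0.56],[0.26,-0.29,0,0,0,-0.7]]}}

```text
clock: 1.1
position: [0.5006, 0.2709, 0.2267]
ee_rot: [-2.356, -2.078, 0.0]
force: [0.2, 0.8, -0.4]
width: 1.001
gripper_force: 0.0
```

Run:
```python
from h import *
im,d,c,M=cam('wrist'); save('w1',im); P=pts(d,c,M); np.savez('w1.npz',im=im,P=P,d=d)
p=P.reshape(-1,3);col=im.reshape(-1,3).astype(int);sat=col.max(1)-col.min(1)
q=(d.ravel()>0)&(p[:,2]>.03)&(p[:,2]<.06)&(col.min(1)>90)&(abs(p[:,0]-.535)<.1)&(abs(p[:,1]-.24)<.12)
x=p[q];m=x.mean(0);v=np.linalg.svd(x-m,full_matrices=False)[2];t=(x-m)@v[0];print(q.sum(),m,v[0],m+v[0]*t.min(),m+v[0]*t.max(), x[:,2].max(),readout.observe()['ee_rot'])
```

```text
1637 [0.53880634 0.24447215 0.04215118] [0.23662964 0.97135722 0.02171565] [0.5190804  0.16349781 0.04034092] [0.55372153 0.30569854 0.04351995] 0.054711433431976764 [2.37101818e+00 2.05231671e+00 1.18591524e-03]
```

View pics/w1.png

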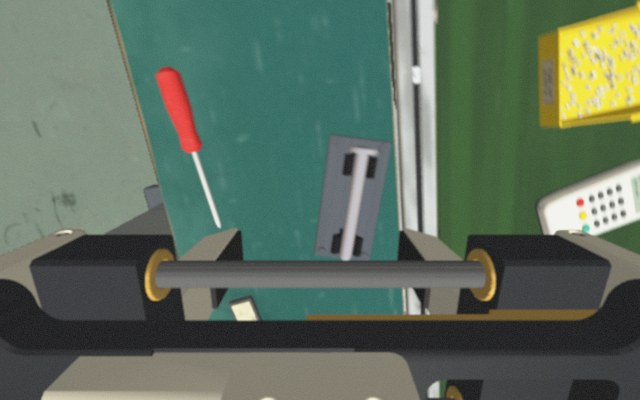

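The wrist view shows the shaft from its flange at (363,152) to its nose at (347,258), lying free in the rest. I'll settle and read the pose.

Emit:
{"api": "move_arm", "payload": {"series": [[0,0,0,0,0,0],[0,0,0,0,0,0]]}}

```text
clock: 1.35
position: [0.4995, 0.2729, 0.2263]
ee_rot: [-2.349, -2.086, 0.001]
force: [-0.4, 0.2, -0.3]
width: 1.001
gripper_force: 0.0
```

Emit:
{"api": "move_arm", "payload": {"series": [[0.02,-0.01,-0.05,0,0,-0.05],[0.053,-0.0235,-0.1,0,0,-0.118],[0.053,-0.0235,-0.12,0,0,-0.118],[0.053,-0.0235,-0.12,0,0,-0.118],[0.053,-0.0235,-0.12,0,0,-0.118]], "claw": -0.1}}

```text
clock: 1.85
position: [0.5388, 0.2566, 0.1369]
ee_rot: [-2.47, -1.939, 0.001]
force: [0.3, 0.5, 1.0]
width: 0.612
gripper_force: 0.0
```

Run:
```python
from h import *
z=np.load('w1.npz');P=z['P'];print('rail',P[200,385:450:5].round(3).tolist())
im,d,c,M=cam('wrist'); save('w2',im); P=pts(d,c,M)
p=P.reshape(-1,3);col=im.reshape(-1,3).astype(int)
q=(d.ravel()>0)&(p[:,2]>.036)&(p[:,2]<.06)&(col.min(1)>90)&(abs(p[:,0]-.535)<.06)&(abs(p[:,1]-.24)<.12)
x=p[q]
for y in np.arange(.16,.32,.01):
    r=x[abs(x[:,1]-y)<.005]
    if len(r)>10: print(y.round(3),len(r),((r[:,0].min()+r[:,0].max())/2).round(4),r[:,0].mean().round(4),r[:,2].max().round(4))
print(readout.observe()['position'],readout.observe()['ee_rot'])
```

```text
rail [[0.585, 0.224, 0.002], [0.592, 0.223, 0.002], [0.599, 0.222, 0.002], [0.608, 0.219, -0.007], [0.612, 0.221, 0.004], [0.618, 0.22, 0.005], [0.625, 0.22, 0.005], [0.633, 0.217, -0.001], [0.638, 0.218, 0.005], [0.645, 0.217, 0.004], [0.653, 0.216, 0.002], [0.66, 0.214, 0.001], [0.667, 0.213, 0.001]]
0.16 13 0.5204 0.521 0.0419
0.17 56 0.5203 0.5201 0.0447
0.2 94 0.529 0.5294 0.0447
0.21 171 0.5309 0.5309 0.0451
0.22 169 0.5333 0.5334 0.0451
0.23 174 0.5358 0.5358 0.045
0.24 183 0.5381 0.5381 0.0449
0.25 180 0.5405 0.5406 0.045
0.26 201 0.5434 0.5434 0.0451
0.27 200 0.5459 0.5459 0.045
0.28 194 0.5487 0.5487 0.0451
0.29 201 0.5511 0.5511 0.0452
0.3 330 0.5541 0.5556 0.0549
0.31 74 0.5454 0.5446 0.0542
[0.53929817 0.25669116 0.13765545] [-2.47087477e+00 -1.93926576e+00 -1.68876492e-03]
```

View pics/w2.png

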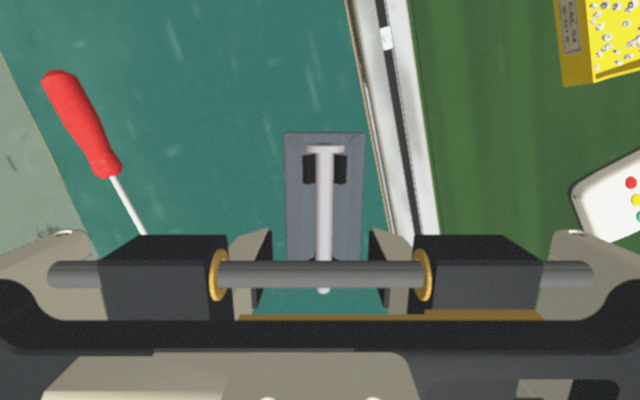

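The wrist view shows the shaft lined up with the tool, its flange at (325,150) and nose at (323,290). The tool sits about 3 mm to its left. I'll correct that, descend and grip.

Emit:
{"api": "move_arm", "payload": {"series": [[0.0036,-0.003,-0.05,0,0,0],[0.0036,-0.003,-0.1,0,0,0],[0.0036,-0.003,-0.14,0,0,0],[0.0036,-0.003,-0.16,0,0,0],[0.0036,-0.003,-0.16,0,0,0]]}}

```text
clock: 2.4
position: [0.5415, 0.2534, 0.0162]
ee_rot: [-2.472, -1.937, 0.002]
force: [-0.0, 0.4, 0.7]
width: 0.449
gripper_force: 0.0
```

Emit:
{"api": "move_arm", "payload": {"series": [[0,0,0,0,0,0],[0,0,0,0,0,0],[0,0,0,0,0,0],[0,0,0,0,0,0],[0,0,0,0,0,0]], "claw": -1, "squeeze": 40}}

```text
clock: 2.9
position: [0.5417, 0.2537, 0.0177]
ee_rot: [-2.472, -1.936, -0.0]
force: [-4.5, 0.5, 8.3]
width: 0.163
gripper_force: 40.0
```

Emit:
{"api": "move_arm", "payload": {"series": [[0,0,0,0,0,0],[0,0,0,0,0,0],[0,0,0,0,0,0],[0,0,0,0,0,0]]}}

```text
clock: 3.3
position: [0.5417, 0.2536, 0.0177]
ee_rot: [-2.472, -1.936, -0.0]
force: [-4.4, 0.8, 8.4]
width: 0.164
gripper_force: 40.0
```

Emit:
{"api": "move_arm", "payload": {"series": [[0,0,0.03,0,0,0],[0,0,0.08,0,0,0],[0,0,0.14,0,0,0],[0,0,0.2,0,0,0],[0,0,0.26,0,0,0]]}}

```text
clock: 3.8
position: [0.5419, 0.2525, 0.2138]
ee_rot: [-2.474, -1.936, 0.0]
force: [1.5, 1.5, -2.7]
width: 0.162
gripper_force: 40.0
```

Emit:
{"api": "move_arm", "payload": {"series": [[-0.007,-0.05,0.03,0,0,0.03],[-0.014,-0.1,0.05,0,0,0.06],[-0.02,-0.16,0.05,0,0,0.1],[-0.027,-0.22,0.05,0,0,0.13],[-0.034,-0.28,0.05,0,0,0.16]]}}

```text
clock: 4.3
position: [0.5161, 0.0411, 0.2497]
ee_rot: [-2.302, -2.138, -0.001]
force: [1.8, 0.1, -1.9]
width: 0.165
gripper_force: 40.0
```

Emit:
{"api": "move_arm", "payload": {"series": [[-0.007,-0.06,0,0,0,0.03],[-0.014,-0.12,0,0,0,0.06],[-0.02,-0.18,0,0,0,0.1],[-0.027,-0.24,0,0,0,0.13],[-0.034,-0.276,0,0,0,0.167]]}}

```text
clock: 4.8
position: [0.4901, -0.1681, 0.2498]
ee_rot: [2.11, 2.326, -0.0]
force: [0.5, -0.1, -1.3]
width: 0.164
gripper_force: 40.0
```

Emit:
{"api": "move_arm", "payload": {"series": [[0,0,0,0,0,0],[0,0,0,0,0,0],[0,0,0,0,0,0],[0,0,0,0,0,0]]}}

```text
clock: 5.2
position: [0.4917, -0.1627, 0.2492]
ee_rot: [-2.105, -2.331, -0.001]
force: [-0.1, 0.3, -2.5]
width: 0.162
gripper_force: 40.0
```

Run:
```python
from h import *
im,d,c,M=cam('wrist'); save('w3',im); P=pts(d,c,M); np.savez('w3.npz',P=P,d=d,im=im,M=M)
s=readout.observe();print(s['position'],s['ee_rot'])
p=P.reshape(-1,3);p=p[(d.ravel()>0)&(p[:,2]>.093)&(p[:,2]<.101)&(abs(p[:,0]-.486)<.09)&(abs(p[:,1]+.12)<.1)]
best=(0,)
for yaw in np.radians(np.arange(0,12,.1)):
    t=p[:,:2]@[-np.sin(yaw),np.cos(yaw)]; h=np.histogram(t,np.arange(-.3,0,.001))[0]
    sc=(h.astype(float)**2).sum()
    if sc>best[0]: best=(sc,yaw,t)
sc,yaw,t=best;x=p[:,:2]@[np.cos(yaw),np.sin(yaw)];print(np.degrees(yaw))
o=np.argsort(t)
for q in np.split(o,np.where(np.diff(t[o])>.006)[0]+1):
    if len(q)>30: print(len(q),'y',np.percentile(t[q],[.5,99.5]).round(4),'x',np.percentile(x[q],[.3,99.7]).round(4),'z',p[q][:,2].mean().round(4))
```

```text
[ 0.49171372 -0.16287458  0.24919174] [-2.10545071e+00 -2.33134218e+00 -4.17760008e-04]
5.800000000000001
304 y [-0.223  -0.2085] x [0.4425 0.5021] z 0.0967
795 y [-0.16   -0.1467] x [0.4423 0.5016] z 0.0967
1934 y [-0.1319 -0.1088] x [0.446  0.5253] z 0.0967
```

View pics/w3.png

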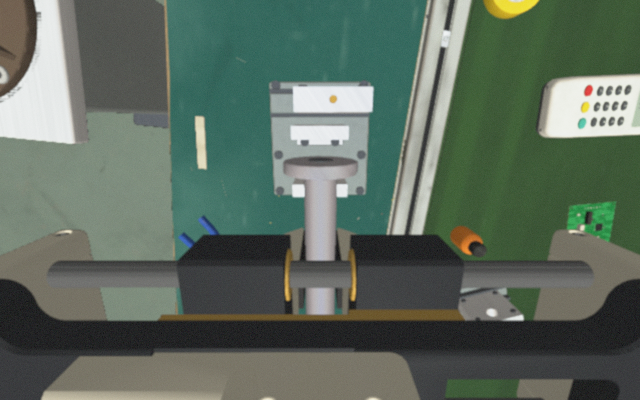

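The wrist view shows the frame clearly: block top at (333,99), plates at (320,133) and (320,190), and the held shaft's flange at (320,165). I'll check the shaft's direction in the hand.

Run:
```python
from h import *
z=np.load('w3.npz');P=z['P'];d=z['d'];p=P.reshape(-1,3)
s=readout.observe();T=R.from_rotvec([-2.1054,-2.3313,-.0004]).as_matrix();q=(p-s['position'])@T
k=(d.ravel()>0)&(p[:,2]>.24)&(p[:,2]<.32)&(abs(q[:,1])<.03)&(q[:,0]>0)&(q[:,0]<.08)
q=q[k]; v,u=np.mgrid[:400,:640];
for a in np.arange(.0,.07,.004):
    r=q[abs(q[:,0]-a)<.002]
    if len(r)>10: print(a.round(3),len(r),'mid y',((r[:,1].min()+r[:,1].max())/2).round(4),'w',np.ptp(r[:,1]).round(4),'top z',np.percentile(r[:,2],3).round(4))
```

```text
0.0 61 mid y 0.0002 w 0.0196 top z -0.0623
0.004 230 mid y 0.0002 w 0.0197 top z -0.0662
0.008 503 mid y 0.0003 w 0.0197 top z -0.0684
0.012 932 mid y 0.0002 w 0.0392 top z -0.0649
0.016 228 mid y 0.0011 w 0.0178 top z -0.0266
0.02 249 mid y 0.0002 w 0.0158 top z -0.0265
0.024 246 mid y 0.0002 w 0.0156 top z -0.0266
0.028 251 mid y 0.0002 w 0.0155 top z -0.0266
0.032 264 mid y 0.0002 w 0.0196 top z -0.069
0.036 300 mid y -0.0001 w 0.0596 top z -0.0707
0.04 267 mid y 0.0002 w 0.0151 top z -0.0268
0.044 187 mid y 0.0002 w 0.015 top z -0.0267
0.048 484 mid y 0.0002 w 0.0345 top z -0.0364
0.052 1060 mid y 0.0007 w 0.0352 top z -0.0361
```

Emit:
{"api": "move_arm", "payload": {"series": [[-0.002,0.06,0,0,0,0],[-0.004,0.12,0,0,0,0],[-0.007,0.18,0,0,0,0],[-0.01,0.24,0,0,0,0],[-0.0115,0.282,0,0,0,0]]}}

```text
clock: 5.75
position: [0.4821, 0.0515, 0.2493]
ee_rot: [-2.103, -2.333, -0.001]
force: [-0.1, -0.9, -1.6]
width: 0.159
gripper_force: 40.0
```

Emit:
{"api": "move_arm", "payload": {"series": [[0,0,-0.06,0,0,0],[0,0,-0.12,0,0,0],[0,0,-0.18,0,0,0],[0,0,-0.23,0,0,0],[0,0,-0.257,0,0,0]]}}

```text
clock: 6.25
position: [0.4811, 0.048, 0.0537]
ee_rot: [-2.105, -2.33, 0.005]
force: [0.6, -0.1, -2.3]
width: 0.16
gripper_force: 40.0
```

Emit:
{"api": "move_arm", "payload": {"series": [[0,0,0,0,0,0],[0,0,0,0,0,0],[0,0,0,0,0,0]]}}

```text
clock: 6.55
position: [0.4839, 0.0478, 0.0578]
ee_rot: [2.107, 2.329, 0.003]
force: [0.8, -1.3, -2.9]
width: 0.164
gripper_force: 40.0
```

Run:
```python
from h import *
out=[]
for n in ['scene','side']:
    im,d,c,M=cam(n); V=np.linalg.inv(M); X=V@np.array([.4868,-.06,.07,1]); u=int(c['fx']*X[0]/X[2]+c['cx']);v=int(c['fy']*X[1]/X[2]+c['cy'])
    out.append(cv2.resize(im[v-45:v+45,u-60:u+60],None,fx=3.3,fy=3.3,interpolation=cv2.INTER_CUBIC))
save('c4',np.hstack(out))
```

```text
(no output)
```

View pics/c4.png

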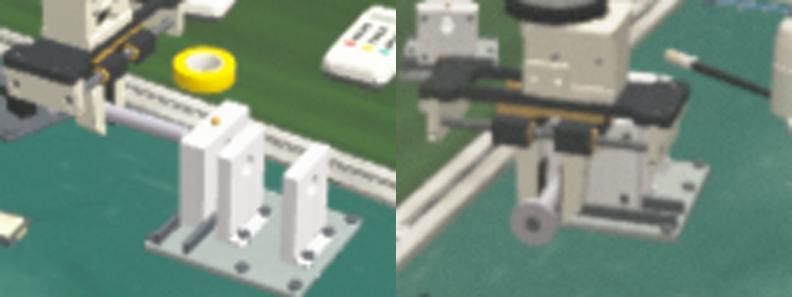

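The scene crop shows the nose just in front of the block's face at about bore height (185,130). The side crop shows the flange at (535,222). I'll start the insertion slowly.

Emit:
{"api": "move_arm", "payload": {"series": [[0,0,0,0,0,0],[0,0,0,0,0,0],[0.0008,-0.008,0,0,0,0],[0.0016,-0.016,0,0,0,0],[0.0016,-0.016,0,0,0,0]]}}

```text
clock: 7.15
position: [0.4841, 0.0339, 0.0566]
ee_rot: [2.11, 2.327, -0.0]
force: [0.4, 0.9, -2.9]
width: 0.162
gripper_force: 40.0
```

Emit:
{"api": "move_arm", "payload": {"series": [[0.0005,-0.005,0,0,0,0],[0.001,-0.01,0,0,0,0],[0.001,-0.01,0,0,0,0]]}}

```text
clock: 7.45
position: [0.4848, 0.0271, 0.0565]
ee_rot: [2.109, 2.328, -0.0]
force: [0.7, -0.2, -2.5]
width: 0.165
gripper_force: 40.0
```

Emit:
{"api": "move_arm", "payload": {"series": [[0.0005,-0.005,0,0,0,0],[0.001,-0.01,0,0,0,0],[0.0015,-0.015,0,0,0,0],[0.0015,-0.015,0,0,0,0],[0.0015,-0.015,0,0,0,0]]}}

```text
clock: 7.95
position: [0.4858, 0.0165, 0.0565]
ee_rot: [-2.108, -2.329, -0.0]
force: [0.3, 0.5, -2.9]
width: 0.165
gripper_force: 40.0
```

Emit:
{"api": "move_arm", "payload": {"series": [[-0.005,-0.0005,0,0,0,0],[-0.01,-0.001,0,0,0,0],[-0.015,-0.0015,0,0,0,0],[-0.0186,-0.0019,0,0,0,0],[-0.0186,-0.0019,0,0,0,0]]}}

```text
clock: 8.45
position: [0.4714, 0.0152, 0.0565]
ee_rot: [-2.108, -2.329, 0.0]
force: [2.3, 0.2, -1.8]
width: 0.16
gripper_force: 40.1
```

Emit:
{"api": "move_arm", "payload": {"series": [[0.0008,0,0,0,0,0],[0.0016,0.0001,0,0,0,0],[0.0016,0.0001,0,0,0,0]]}}

```text
clock: 8.75
position: [0.4727, 0.0151, 0.0563]
ee_rot: [-2.108, -2.329, 0.001]
force: [0.3, -0.7, -2.7]
width: 0.168
gripper_force: 40.0
```

Emit:
{"api": "move_arm", "payload": {"series": [[0.0007,-0.007,0,0,0,0],[0.0014,-0.014,0,0,0,0],[0.002,-0.02,0,0,0,0],[0.0027,-0.027,0,0,0,0],[0.0032,-0.032,0,0,0,0]]}}

```text
clock: 9.25
position: [0.4755, -0.0095, 0.0565]
ee_rot: [2.109, 2.329, -0.0]
force: [0.1, -0.2, -1.7]
width: 0.161
gripper_force: 40.0
```

Emit:
{"api": "move_arm", "payload": {"series": [[0.0005,-0.005,0,0,0,0],[0.001,-0.01,0,0,0,0],[0.001,-0.01,0,0,0,0]]}}

```text
clock: 9.55
position: [0.4763, -0.0169, 0.0565]
ee_rot: [2.109, 2.328, -0.0]
force: [-1.1, 0.6, -2.0]
width: 0.162
gripper_force: 40.0
```

Emit:
{"api": "move_arm", "payload": {"series": [[0.0009,-0.009,0,0,0,0],[0.0018,-0.018,0,0,0,0],[0.0027,-0.027,0,0,0,0],[0.0036,-0.036,0,0,0,0],[0.004,-0.04,0,0,0,0]]}}

```text
clock: 10.05
position: [0.4793, -0.0474, 0.0565]
ee_rot: [2.109, 2.328, -0.0]
force: [0.3, 0.3, -2.6]
width: 0.161
gripper_force: 40.0
```

Emit:
{"api": "move_arm", "payload": {"series": [[0.0002,-0.0015,0,0,0,0],[0.0003,-0.003,0,0,0,0],[0.0003,-0.003,0,0,0,0]]}}

```text
clock: 10.35
position: [0.4794, -0.0485, 0.0565]
ee_rot: [-2.108, -2.329, -0.0]
force: [-0.3, 0.4, -2.2]
width: 0.162
gripper_force: 40.0
```

Emit:
{"api": "move_arm", "payload": {"series": [[0.0001,-0.0012,0,0,0,0],[0.0003,-0.0025,0,0,0,0],[0.0003,-0.0025,0,0,0,0]]}}

```text
clock: 10.65
position: [0.4796, -0.0497, 0.0565]
ee_rot: [-2.106, -2.33, -0.001]
force: [-1.2, 3.6, -1.2]
width: 0.161
gripper_force: 41.9
```

Emit:
{"api": "move_arm", "payload": {"series": [[0,0.0005,-0.0008,0,0,0],[0,0.0005,-0.0016,0,0,0],[0,0.0005,-0.0016,0,0,0]]}}

```text
clock: 10.95
position: [0.4798, -0.0496, 0.0553]
ee_rot: [-2.107, -2.33, -0.001]
force: [-0.5, 4.9, -0.9]
width: 0.158
gripper_force: 41.8
```

Emit:
{"api": "move_arm", "payload": {"series": [[0,0,0,0,0,0],[0,0,0,0,0,0],[0,0,0,0,0,0],[0,0,0,0,0,0]], "claw": -0.45}}

```text
clock: 11.35
position: [0.4788, -0.0497, 0.0551]
ee_rot: [-2.107, -2.329, 0.001]
force: [-3.4, 4.1, 1.2]
width: 0.275
gripper_force: 2.4
```

Emit:
{"api": "move_arm", "payload": {"series": [[-0.001,0.01,0,0,0,0],[-0.002,0.02,0,0,0,0],[-0.003,0.03,0,0,0,0],[-0.0042,0.041,0,0,0,0],[-0.0042,0.041,0,0,0,0]]}}

```text
clock: 11.85
position: [0.4765, -0.0177, 0.0552]
ee_rot: [-2.105, -2.331, -0.0]
force: [-0.7, 0.3, -0.2]
width: 0.275
gripper_force: 0.0
```

Run:
```python
from h import *
im,d,c,M=cam('wrist'); save('w5',im); p=pts(d,c,M).reshape(-1,3)
s=readout.observe();print(s['position'],s['ee_rot'],s['force'])
T=R.from_rotvec(s['ee_rot']).as_matrix();q=(p-s['position'])@T
k=(d.ravel()>0)&(p[:,2]>.05)&(p[:,2]<.11)&(abs(q[:,1])<.022)&(q[:,0]>-.02)&(q[:,0]<.08)
q=q[k];p=p[k]
for a in np.arange(-.01,.05,.004):
    r=abs(q[:,0]-a)<.002
    if r.sum()>10: print(a.round(3),r.sum(),'mid y',((q[r,1].min()+q[r,1].max())/2).round(4),'w',np.ptp(q[r,1]).round(4),'top z',np.percentile(p[r,2],97).round(4))
```

```text
[ 0.47656822 -0.01846609  0.05528916] [2.10621542e+00 2.33097485e+00 1.91603167e-04] [-0.1003523  0.0314616 -0.0233707]
-0.01 39 mid y 0.0003 w 0.03 top z 0.1052
-0.006 164 mid y 0.0003 w 0.0301 top z 0.1076
-0.002 174 mid y 0.0003 w 0.0301 top z 0.1084
0.002 225 mid y 0.0003 w 0.0302 top z 0.1094
0.006 272 mid y 0.0003 w 0.0301 top z 0.1078
0.01 1107 mid y -0.0 w 0.0439 top z 0.0928
0.014 109 mid y 0.0001 w 0.0434 top z 0.095
0.018 415 mid y 0.0047 w 0.0341 top z 0.0876
0.022 1319 mid y 0.0048 w 0.0341 top z 0.087
```

Emit:
{"api": "move_arm", "payload": {"series": [[0,0,-0.0045,0,0,0],[0,0,-0.0045,0,0,0]]}}

```text
clock: 12.1
position: [0.4764, -0.0196, 0.0516]
ee_rot: [2.108, 2.329, -0.001]
force: [-0.1, -0.9, 0.3]
width: 0.275
gripper_force: 0.1
```

Emit:
{"api": "move_arm", "payload": {"series": [[0,0,0,0,0,0],[0,0,0,0,0,0],[0,0,0,0,0,0],[0,0,0,0,0,0],[0,0,0,0,0,0]], "claw": -1, "squeeze": 15}}

```text
clock: 12.6
position: [0.4769, -0.0194, 0.052]
ee_rot: [2.108, 2.329, 0.001]
force: [3.1, -1.0, 0.1]
width: 0.164
gripper_force: 15.0
```

Emit:
{"api": "move_arm", "payload": {"series": [[0,0,0.002,0,0,0],[0,0,0.004,0,0,0],[0,0,0.0058,0,0,0],[0,0,0.0058,0,0,0],[0,0,0.0058,0,0,0]]}}

```text
clock: 13.1
position: [0.4762, -0.0192, 0.0562]
ee_rot: [-2.108, -2.329, 0.0]
force: [-0.7, 0.1, -2.0]
width: 0.171
gripper_force: 15.0
```

```bash
cat > fl.py <<'E'
from h import *
im,d,c,M=cam('wrist'); p=pts(d,c,M).reshape(-1,3)
s=readout.observe();print(s['position'],s['ee_rot'],s['force'],s['ft_torque'])
yaw=np.radians(5.8);U=np.array([np.cos(yaw),np.sin(yaw)]);V=np.array([-U[1],U[0]])
o=np.array([.4868,-.1199]);x=(p[:,:2]-o)@U;y=(p[:,:2]-o)@V
print('tcp frame',((s['position'][:2]-o)@U).round(4),((s['position'][:2]-o)@V).round(4))
t=(s['position'][:2]-o)@V
k=(d.ravel()>0)&(p[:,2]>.045)&(p[:,2]<.1)&(abs(x)<.03)&(y>t+.013)&(y<t+.05)
for a in np.arange(t+.012,t+.05,.002):
    r=k&(abs(y-a)<.001)
    if r.sum()>20: print(a.round(3),r.sum(),'x',x[r].min().round(4),x[r].max().round(4),'top',np.percentile(p[r,2],97).round(4))
k=(d.ravel()>0)&(p[:,2]>.093)&(p[:,2]<.101)&(y>-.06)&(y<.065)&(abs(x)<.07)
if k.sum()>50: print('tops',k.sum(),np.percentile(y[k],[1,99]),np.percentile(x[k],[.5,99.5]))
E
python3 fl.py
```

```text
[ 0.47621403 -0.01923018  0.05616605] [-2.10771312e+00 -2.32906700e+00  5.02773831e-04] [ 1.47291634 -0.34991393 -1.60071238] [ 0.00306544 -0.03684853  0.05429146]
tcp frame -0.0004 0.1012
0.117 21 x -0.0146 0.0114 top 0.0926
0.119 233 x -0.0178 0.0172 top 0.0935
0.121 282 x -0.0176 0.0172 top 0.094
0.123 963 x -0.0177 0.0171 top 0.0933
0.125 618 x -0.0167 0.0166 top 0.0896
```

Emit:
{"api": "move_arm", "payload": {"series": [[0.0006,-0.006,0,0,0,0],[0.0012,-0.012,0,0,0,0],[0.0018,-0.018,0,0,0,0],[0.0021,-0.021,0,0,0,0],[0.0021,-0.021,0,0,0,0]]}}

```text
clock: 13.65
position: [0.4781, -0.0357, 0.0563]
ee_rot: [2.109, 2.328, -0.0]
force: [0.3, 0.4, -2.2]
width: 0.163
gripper_force: 15.0
```

Emit:
{"api": "move_arm", "payload": {"series": [[0.0003,-0.003,0,0,0,0],[0.0006,-0.006,0,0,0,0],[0.0008,-0.008,0,0,0,0],[0.0008,-0.008,0,0,0,0]]}}

```text
clock: 14.05
position: [0.4787, -0.0413, 0.0563]
ee_rot: [2.108, 2.329, -0.0]
force: [-0.1, -0.6, -3.3]
width: 0.171
gripper_force: 15.0
```

Emit:
{"api": "move_arm", "payload": {"series": [[0.0003,-0.003,0,0,0,0],[0.0006,-0.006,0,0,0,0],[0.0009,-0.009,0,0,0,0],[0.0009,-0.0095,0,0,0,0],[0.0009,-0.0095,0,0,0,0]]}}

```text
clock: 14.55
position: [0.4795, -0.0483, 0.0563]
ee_rot: [2.108, 2.329, 0.0]
force: [1.1, -0.1, -2.0]
width: 0.171
gripper_force: 15.0
```

```bash
python3 fl.py
```

```text
[ 0.4794688  -0.04823305  0.05629397] [2.10813735e+00 2.32900458e+00 2.11390275e-04] [-0.15427658 -0.89500957 -1.96167487] [-0.01914651 -0.02595525 -0.05304264]
tcp frame -0.0001 0.072
0.088 33 x -0.0138 0.0127 top 0.0929
0.09 234 x -0.0175 0.0175 top 0.0937
0.092 283 x -0.0173 0.0174 top 0.0938
0.094 1110 x -0.0175 0.0175 top 0.0932
0.096 466 x -0.0156 0.0167 top 0.0889
tops 508 [0.05511995 0.06340884] [-0.00995326  0.01025406]
```

Emit:
{"api": "move_arm", "payload": {"series": [[0,0,0,0,0,0],[0,0,0,0,0,0],[0,0,0,0,0,0],[0,0,0,0,0,0]], "claw": -0.35}}

```text
clock: 15.0
position: [0.4794, -0.0481, 0.0563]
ee_rot: [2.108, 2.329, 0.0]
force: [-0.7, 1.1, 0.4]
width: 0.323
gripper_force: 0.0
```

Emit:
{"api": "move_arm", "payload": {"series": [[0,0,0.03,0,0,0],[0,0,0.08,0,0,0],[-0.003,0.03,0.08,0,0,0],[-0.0071,0.07,0.08,0,0,0],[-0.0071,0.07,0.08,0,0,0]]}}

```text
clock: 15.5
position: [0.4738, 0.0083, 0.1164]
ee_rot: [-2.101, -2.333, -0.002]
force: [0.8, 0.5, -0.3]
width: 0.324
gripper_force: 0.0
```

Emit:
{"api": "move_arm", "payload": {"series": [[0,0,0,0,0,0],[0,0,0,0,0,0],[0,0,-0.03,0,0,0],[0,0,-0.068,0,0,0],[0,0,-0.068,0,0,0]], "claw": -1}}

```text
clock: 16.0
position: [0.472, 0.0031, 0.063]
ee_rot: [-2.108, -2.326, 0.007]
force: [-0.4, 0.7, -0.0]
width: 0.008
gripper_force: 0.0
```

```bash
python3 - <<'E'
from h import *
out=[]
for n in ['scene','side']:
    im,d,c,M=cam(n); V=np.linalg.inv(M); X=V@np.array([.4868,-.06,.07,1]); u=int(c['fx']*X[0]/X[2]+c['cx']);v=int(c['fy']*X[1]/X[2]+c['cy'])
    out.append(cv2.resize(im[v-45:v+45,u-60:u+60],None,fx=3.3,fy=3.3,interpolation=cv2.INTER_CUBIC))
save('c6',np.hstack(out))
E
sed -i 's/y>t+.013/y>.05/;s/y<t+.05/y<t-.014/;s/np.arange(t+.012,t+.05,.002)/np.arange(.06,t-.012,.002)/' fl.py; python3 fl.py
```

```text
[0.47441962 0.00356783 0.0659601 ] [ 2.10926985e+00  2.32767401e+00 -9.39523381e-05] [0.29505243 1.01631008 0.7938582 ] [-0.11532828 -0.00972191  0.09732866]
tcp frame 0.0002 0.1241
0.096 50 x -0.0033 0.0027 top 0.0901
```

View pics/c6.png

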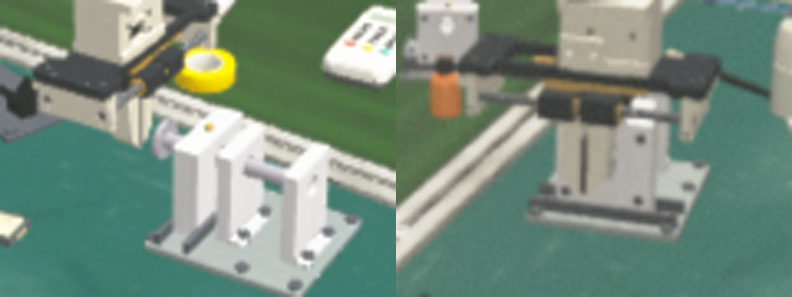

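The scene crop shows the shaft through the block and both plates, with the flange still proud at (165,140). The shut fingers are behind it. I'll push it home.

Emit:
{"api": "move_arm", "payload": {"series": [[0.0012,-0.012,0,0,0,0],[0.002,-0.02,0,0,0,0],[0.0027,-0.027,0,0,0,0],[0.0034,-0.034,0,0,0,0],[0.0034,-0.034,0,0,0,0]]}}

```text
clock: 16.65
position: [0.4768, -0.0221, 0.0655]
ee_rot: [2.109, 2.328, 0.0]
force: [-1.0, -0.1, -0.3]
width: 0.003
gripper_force: 0.0
```

Emit:
{"api": "move_arm", "payload": {"series": [[0.0006,-0.006,0,0,0,0],[0.0012,-0.012,0,0,0,0],[0.0018,-0.018,0,0,0,0],[0.0018,-0.018,0,0,0,0]]}}

```text
clock: 17.05
position: [0.478, -0.0355, 0.0653]
ee_rot: [2.109, 2.328, -0.0]
force: [0.9, 0.0, 0.2]
width: 0.005
gripper_force: 0.0
```

Emit:
{"api": "move_arm", "payload": {"series": [[0.0004,-0.004,0,0,0,0],[0.0008,-0.008,0,0,0,0],[0.001,-0.01,0,0,0,0],[0.001,-0.01,0,0,0,0]]}}

```text
clock: 17.45
position: [0.4788, -0.0425, 0.0653]
ee_rot: [2.108, 2.329, -0.0]
force: [-0.4, -0.2, 0.2]
width: 0.003
gripper_force: 0.0
```

Emit:
{"api": "move_arm", "payload": {"series": [[0.0001,-0.0012,0,0,0,0],[0.0001,-0.0012,0,0,0,0]]}}

```text
clock: 17.65
position: [0.4788, -0.0431, 0.0653]
ee_rot: [2.108, 2.329, 0.0]
force: [-0.6, 0.7, 1.6]
width: 0.004
gripper_force: 0.3
```

Emit:
{"api": "move_arm", "payload": {"series": [[0.0001,-0.0013,0,0,0,0],[0.0001,-0.0013,0,0,0,0]]}}

```text
clock: 17.85
position: [0.4788, -0.0435, 0.0652]
ee_rot: [-2.107, -2.329, -0.0]
force: [-0.9, 3.3, 1.4]
width: 0.008
gripper_force: 1.8
```

Emit:
{"api": "move_arm", "payload": {"series": [[0.0001,-0.0013,0,0,0,0],[0.0001,-0.0013,0,0,0,0]]}}

```text
clock: 18.05
position: [0.4786, -0.0437, 0.0652]
ee_rot: [-2.106, -2.329, -0.001]
force: [-2.7, 6.6, 3.0]
width: 0.006
gripper_force: 3.5
```

Emit:
{"api": "move_arm", "payload": {"series": [[-0.002,0.02,0,0,0,0],[-0.004,0.04,0,0,0,0],[-0.006,0.06,0.03,0,0,0],[-0.008,0.08,0.09,0,0,0],[-0.008,0.08,0.15,0,0,0]]}}

```text
clock: 18.55
position: [0.4723, 0.0163, 0.1786]
ee_rot: [-2.105, -2.331, 0.003]
force: [1.9, 0.4, 0.6]
width: 0.008
gripper_force: 0.0
```

Emit:
{"api": "move_arm", "payload": {"series": [[0,-0.06,0.03,0,0,0],[0,-0.12,0.05,0,0,0],[0.01,-0.17,0.05,0,0,0],[0.01,-0.17,0.05,0,0,0],[0.01,-0.17,0.05,0,0,0]]}}

```text
clock: 19.05
position: [0.4804, -0.1136, 0.2152]
ee_rot: [2.111, 2.326, -0.0]
force: [0.1, 0.4, -0.4]
width: 0.004
gripper_force: 0.0
```

Emit:
{"api": "move_arm", "payload": {"series": [[0,0,0,0,0,0],[0,0,0,0,0,0],[0,0,0,0,0,0]]}}

```text
clock: 19.35
position: [0.4804, -0.1115, 0.2151]
ee_rot: [-2.106, -2.331, 0.0]
force: [0.3, 0.4, -0.5]
width: 0.007
gripper_force: 0.0
```

Run:
```python
from h import *
yaw=np.radians(5.8);U=np.array([np.cos(yaw),np.sin(yaw)]);V=np.array([-U[1],U[0]]);o=np.array([.4868,-.1199])
out=[]
for n in ['wrist','side']:
    im,d,c,M=cam(n); P=pts(d,c,M);p=P.reshape(-1,3)
    x=(p[:,:2]-o)@U;y=(p[:,:2]-o)@V;ok=d.ravel()>0
    for nm,k in (('block',ok&(p[:,2]>.092)&(p[:,2]<.101)&(y>.03)&(y<.08)&(abs(x)<.06)),('flange',ok&(p[:,2]>.05)&(p[:,2]<.09)&(y>.0625)&(y<.09)&(abs(x)<.03)),('nose',ok&(p[:,2]>.06)&(p[:,2]<.09)&(y>-.1)&(y<-.058)&(abs(x)<.02))):
        if k.sum()>5: print(n,nm,k.sum(),'x',np.percentile(x[k],[1,99]).round(4),'y',np.percentile(y[k],[1,50,99]).round(4),'z',np.percentile(p[k,2],[1,99]).round(4))
    X=np.linalg.inv(M)@np.array([.4868,-.1,.07,1]); u=int(c['fx']*X[0]/X[2]+c['cx']);v=int(c['fy']*X[1]/X[2]+c['cy'])
    v=min(max(v,90),309);u=min(max(u,120),519)
    out.append(cv2.resize(im[v-90:v+90,u-120:u+120],(390,292),interpolation=cv2.INTER_CUBIC))
save('c7',np.hstack(out)); print(readout.observe()['position'])
```

```text
wrist block 2107 x [-0.0377  0.0408] y [0.0358 0.0481 0.0598] z [0.093  0.0985]
wrist flange 127 x [-0.0169  0.018 ] y [0.0626 0.0652 0.0664] z [0.063  0.0895]
side block 171 x [-0.0399  0.0387] y [0.0332 0.054  0.0657] z [0.0921 0.1002]
side flange 110 x [-0.0278  0.0282] y [0.0625 0.0645 0.0683] z [0.0531 0.0888]
[ 0.48045481 -0.11185026  0.21516962]
```

View pics/c7.png

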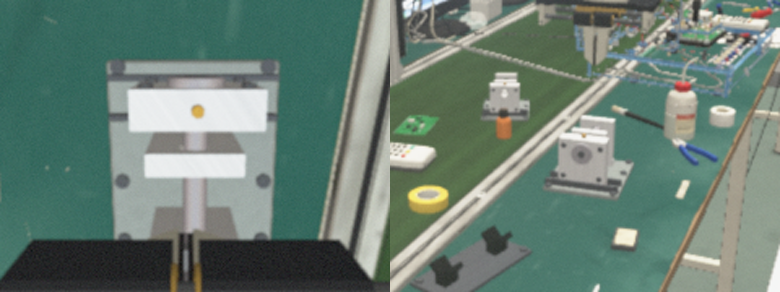

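The flange's outer face is 6 mm beyond the block's face and centred, so the shaft is home. Tape, battery and bottle look untouched.

```bash
python3 -c "
from cell import ticket; print(ticket.sign_off())"
```

```text
the job is handed in; nothing more can be done
None
```

The shaft is threaded through the sliding block and both fixed plates with its flange home against the block and released; the job was handed in at about 19 s (no verdict was returned), with the tape, battery and bottle apparently undisturbed in the last image.

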